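# Index the welding positioner to its pointer and lock it

## Robot

A 6-joint arm with a two-finger parallel gripper is mounted at the origin on the work surface. World frame = base frame: x ahead of the robot, y to its left, z up, the work surface at z = 0. Lengths are in m, angles in rad, forces in N, time in s.
With the tool pointing down it reaches from about 0.25 to 0.85 m from the base axis. Payload 12.5 kg.
Tool frame: the origin (TCP) lies between the finger pads, 19 mm behind the fingertips; this is the grasp point; z points along the fingers, y is the line along which they close (so a half turn about z gives the same grasp; the last joint's range is limited). The gripper opens to 93 mm and grips with 3 to 60 N. Pads are 15 mm wide; open, the fingers measure 128 mm over their backs; the gripper's body (75 mm by 188 mm) begins 65 mm behind the grasp point.
Start: joints at [-1.328, 0.351, 1.652, -0, 1.139, -0.085], TCP at [0.177, -0.521, 0.237] pointing down, gripper open.
Joint ranges: [-2.75, 2.75], [-0.79, 2.1], [0.01, 2.65], [-1.57, 4.71], [0.07, 3.14], [-2.87, 2.87]. Speed limits (rad/s): [2.22, 2.22, 2.79, 3.14, 3.14, 3.14].

## Interface

Orientations are given as a 3x3 rotation matrix whose columns are the frame's x, y, z axes.
In Python, from bench import read_state, viewer, ctrl gives the robot as it stands.
- The arm moves only by the shell command python3 -m jog 'ROWS'. ROWS is JSON, a list of rows, each a list of 5 numbers: the opening, from 0 (shut) to 1 (fully open), then the shift along the tool's x, y, z in mm, then the turn about the tool's z in rad. A call has 1 to 8 rows; each row shifts and turns the commanded pose from where the row before left it, along the tool's axes as they then stand; what a row does not reach is not made up. A row lasts 1/12 s, in which the tool goes at most 41.7 mm and 7.16 degrees, less where a joint would pass 70% of its speed; a pose out of reach is approached as far as the arm can. A call with a gripper value outside its range is refused whole. The fingers move at their own pace and stop on an object; the grip force is fixed at half the most. Time passes only in rows, so rows that do not move let the fingers close. It gives the time, the measured TCP pose, the force, the opening and the grip force at its end, in the units of the state.
- read_state(): the state, without advancing time (a new reading comes with each control period).
- viewer.read_camera(name): name is "scene" or "top"; returns the picture (400x640x3 uint8, blue, green, red); there is no depth.
- viewer.calibration(name): a dict with "mtx" (3x3 intrinsics, pixels), "k1" (the pictures are not rectified: a ray, as slopes to the right and down, at radius r is drawn at 1 + k1 r^2 times it, then the intrinsics apply), "world_from_camera" (4x4, takes a point from camera to world coordinates). Camera axes: x right, y up, looking along -z (the intrinsics and any distortion apply to the point x, -y, -z); pixel columns grow to the right and rows downward; lengths in m; the calibration is good to about 2 mm. A picture is of the moment at which its call begins. calibration takes no time and is no camera call.
- ctrl.hand_in(): hands the job in; it is judged then, once.
The state is a dict: "time": time; "joints": joint angles; "qvel": joint speeds; "tau": joint torques, N m; "position": TCP position; "orientation": TCP orientation; "ft_force": force on the tool from outside, world axes, zero at the start; "moment": the same for the moment, N m; "width": finger opening in m; "gripper_force": force on a finger pad.
Only numpy, scipy, OpenCV 4.12 (cv2) and the standard library are available. Lean on these libraries where they do the work, as an engineer would, in place of code of your own. Each camera call takes 0.05 s, during which the arm holds its last target. There are 200 camera calls.

## Task

The tilted welding positioner is still locked from the last seam: swing its brake lever all the way over to the side that the plate faces to free the plate, turn the plate with the clamped box tube until the chalk line on its rim stands right opposite the pointer, then swing the lever all the way back to lock it there. Do not shift the pointer, and leave the other things on the bench where they lie.

Things in the scene. Friction and masses are not known exactly. Their poses are not given: they have to be found in the camera images.
- positioner: Manual welding positioner bolted to the bench: base plate 260 x 200 x 12 mm, two cheeks, a grey drum (radius 66 mm) and on top the round turning plate, which faces up and to the front. Origin on the bench under it, x to its back, y to its left, z up; the base spans x -100..160, y -100..100 mm. The plate's axis leans 35 degrees from vertical to the front (-x).
- plate_centre (a point): Centre of the turning plate's upper face, at (-28.5, 0, 158.6) mm in the positioner's frame; does not turn with the plate. Axes as the positioner's. The plate's upward axis is (-0.574, 0, 0.819) in them. The plate is steel, radius 100 mm, 14 mm thick, with six dark slots.
- tube_grip (a point): Point on the plate's axis inside the steel box tube, 68 mm above the plate: a good height for the TCP. Tube 60 x 40 mm, wall 3, open on top, on a 100 x 100 x 8 mm flange; it turns with the plate and ends 98 mm above it. Axes: z up the plate's axis, x towards the chalk line and along the 60 mm sides, y across the 40 mm. Two clamps at +y and -y, up to 34 mm above the plate, hold the flange.
- plate_mark (a point): Point on the white chalk line of the turning plate, 90 mm from the axis, level with the plate's upper face. The line is 5 mm wide and runs radially from 60 to 100 mm and on down the rim. Axes as tube_grip. With the brake off the plate turns either way, without stops, against about 0.25 Nm; with it on it is held fast.
- pointer_tip (a point): Tip of the aluminium pointer, an upright 14 mm wide strip 114 mm from the plate's axis, outside its rim, bent inwards at the top to a point. The tip is 90 mm from the plate's axis and 10 mm above its upper face, at the upper (back) part of the rim. Axes: x radially outwards, y along the rim, z along the plate's axis. It is clamped on and must stay.
- brake_lever (a joint): Angle of the brake lever: 0 = fully back (locked, the lever leans 40 degrees from vertical to the positioner's back), 1.3 rad = fully forward (free, it leans 34 degrees to the front). It stays where it is left (drag about 0.35 Nm, about 0.5 Nm near 0, and firm stops at both ends); the brake starts to bite below about 0.4 rad.
- lever_hinge (a point): Point on the brake lever's hinge line, at the foot of the lever, (-10.7, 165, 133.2) mm in the positioner's frame. Axes as the positioner's; the hinge line is y.
- lever_knob (a point): Centre of the black ball knob, 32 mm across, at the end of the brake lever, 110 mm from its hinge line; the lever is a 12 mm rod standing at the positioner's left side, 165 mm left of its middle.
- tape_measure: Tape measure 75 x 36 x 70 mm, standing right of the positioner; to be left alone. Origin under its middle.
- pliers: Pliers, 160 mm long, lying right of the positioner; to be left alone. Origin on the bench under the middle.
- tube_offcut: Piece of box tube 120 x 60 x 40 mm lying at the positioner's left rear; to be left alone. Origin under its middle.
- strip_stack: Stack of flat steel strips 125 x 48 x 54 mm at the right of the bench; to be left alone. Origin under its middle.
- bracket: Bent steel bracket 200 x 60 x 80 mm at the left of the bench; to be left alone. Origin under its middle.
- g_clamp: Screw clamp 150 x 110 x 20 mm lying at the left of the bench; to be left alone. Origin under its middle.

How it is judged:
On the way, in this order (a step that is already met when the one before it is completed fails the run):
1. the brake lever is swung forward, past 0.95 rad (value of joint brake_lever above 0.95 rad), for 0.2 s.
2. with the lever still forward (past 0.6 rad) the chalk line stands opposite the pointer, within 5 mm along the rim (value of joint brake_lever above 0.6 rad and y of plate_mark in the frame of pointer_tip between -0.005 and 0.005 m and distance between plate_mark and pointer_tip below 0.03 m), for 0.3 s.
At the end, for the whole second after the job is handed in: The chalk line stands opposite the pointer, within 5 mm along the rim (3 degrees), and the brake lever is back against its locked end, within 0.15 rad of 0, at rest (y of plate_mark in the frame of pointer_tip between -0.005 and 0.005 m and distance between plate_mark and pointer_tip below 0.03 m and value of joint brake_lever below 0.15 rad and velocity of joint brake_lever between -0.05 and 0.05 rad/s); the robot touches nothing.
It fails at once if the pointer is shifted by more than 6 mm (distance of pointer_tip from where it was at the start of the episode above 0.006 m).
It fails at once if another thing on the bench is moved by more than 25 mm (distance of any of tape_measure, pliers, tube_offcut, strip_stack, bracket, g_clamp from where it was at the start of the episode above 0.025 m).
It also fails if it takes over 61 s, if anything falls off the work surface, if the arm or the gripper's body presses on something with over 40 N, if the wrist force passes 120 N, or if a joint passes its speed limit or range.

## Working session

There is one attempt and no reset: what is moved stays moved. The work goes in short steps, Python scripts to look and compute and a shell command to move; the robot and the scene stay as the last step left them, time stands still between calls to the robot, and variables do not carry over. Pictures are saved under pics/ and viewed, at most 10 in all, crops included, and the job is handed in when it is done.

```bash
ls; mkdir -p pics
python3 - <<'E'
from bench import read_state, viewer, ctrl
import cv2,json
for n in("scene","top"):
    cv2.imwrite(f"pics/{n}0.png",viewer.read_camera(n)); c=viewer.calibration(n); print(n,c)
print(read_state())
E
```

```text
pics
scene {'mtx': array([[360.83916801,   0.        , 317.04140775],
       [  0.        , 360.83916801, 205.26997807],
       [  0.        ,   0.        ,   1.        ]]), 'k1': 0.004462487645079531, 'world_from_camera': array([[-0.60011205, -0.67509228,  0.42908734,  0.99874101],
       [ 0.79985887, -0.51283935,  0.31180378,  0.27621776],
       [ 0.00955654,  0.53032652,  0.84773962,  1.03081551],
       [ 0.        ,  0.        ,  0.        ,  1.        ]])}
top {'mtx': array([[435.12284161,   0.        , 312.49203976],
       [  0.        , 435.12284161, 193.23164193],
       [  0.        ,   0.        ,   1.        ]]), 'k1': -0.09808026319797378, 'world_from_camera': array([[-0.02462097,  0.98035169, -0.19571501,  0.27554496],
       [-0.99966619, -0.02567714, -0.00286067, -0.04935969],
       [-0.00782986,  0.19557924,  0.98065664,  1.53234963],
       [ 0.        ,  0.        ,  0.        ,  1.        ]])}
{'time': 0.1, 'joints': array([-1.32759891e+00,  3.51176839e-01,  1.65234271e+00,  2.05877922e-05,
        1.13910946e+00, -8.45727363e-02]), 'qvel': array([ 1.81085875e-03, -1.59765297e-03, -2.54043650e-03,  8.78464068e-05,
       -3.03190982e-03,  4.27606970e-04]), 'tau': array([ 5.27309185e-04, -4.98027849e+01, -2.85704631e+01,  6.99750124e-02,
        2.39014858e-02, -3.75367347e-05]), 'position': array([ 0.17703701, -0.52042676,  0.23696489]), 'orientation': array([[ 9.46765347e-01,  3.21924408e-01, -2.31412592e-04],
       [ 3.21924474e-01, -9.46764814e-01,  1.01035985e-03],
       [ 1.06166198e-04, -1.03107107e-03, -9.99999463e-01]]), 'ft_force': array([ 0.48259366,  1.47253587, -0.04132869]), 'moment': array([ 0.01144055,  0.03203033, -0.03043711]), 'gripper_force': 0.0, 'width': 0.09291044291116189}
```

View pics/scene0.png

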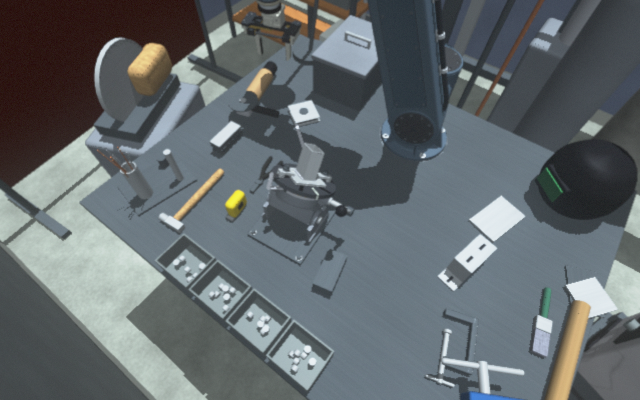

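View pics/top0.png

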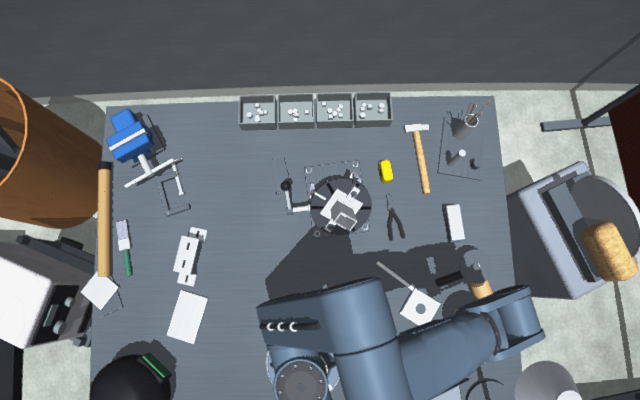

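The positioner is at about (337,203) in top and (305,200) in scene, facing the robot. The knob is at about (286,184) in top. Next I zoom in.

Run:
```python
import cv2,numpy as np
t=cv2.imread("pics/top0.png")[145:255,265:385]; s=cv2.imread("pics/scene0.png")[120:270,240:360]
cv2.imwrite("pics/tz.png",cv2.resize(t,None,fx=5,fy=5,interpolation=cv2.INTER_CUBIC))
cv2.imwrite("pics/sz.png",cv2.resize(s,None,fx=4,fy=4,interpolation=cv2.INTER_CUBIC))
```

```text
(no output)
```

View pics/tz.png

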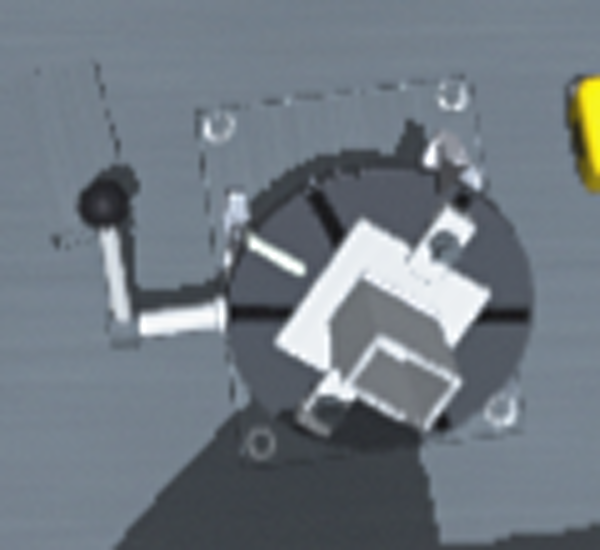

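View pics/sz.png

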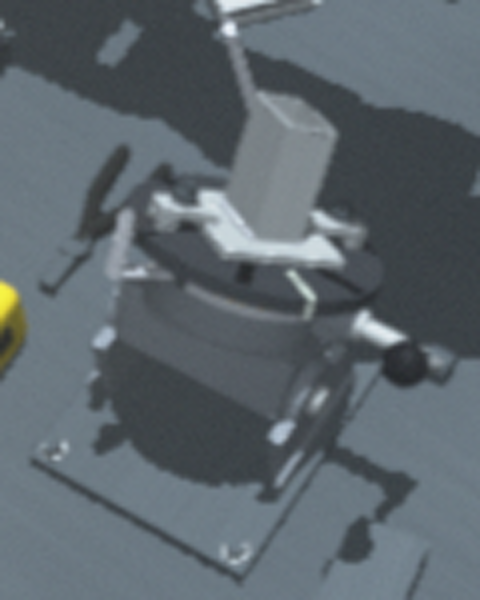

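Top crop (x5, offset 265,145):
- base bolts at (218,125), (452,95), (502,408) and (262,443)
- chalk line from (248,238) to (303,272)
- pointer at about (445,150), with its tip near (470,187)
- knob at (104,204)

In the scene crop (x4, offset 240,120), the chalk runs (290,272)-(308,292), the pointer strip is at (122,240), and bolts are at (52,450) and (235,552).

```bash
cat > h.py <<'E'
import numpy as np,cv2
from bench import read_state, viewer, ctrl
from scipy.optimize import least_squares
C={n:viewer.calibration(n) for n in("scene","top")}
def ray(n,u,v):
    c=C[n];d=np.array([(u-c["mtx"][0,2])/c["mtx"][0,0],(v-c["mtx"][1,2])/c["mtx"][1,1]]);s=d.copy()
    for _ in range(20): s=d/(1+c["k1"]*(s@s))
    T=c["world_from_camera"];return T[:3,3],T[:3,:3]@np.array([s[0],-s[1],-1])
def proj(n,p):
    c=C[n];T=c["world_from_camera"];q=T[:3,:3].T@(np.asarray(p)-T[:3,3]);s=np.array([q[0],-q[1]])/-q[2]
    s=s*(1+c["k1"]*(s@s));return c["mtx"][:2,:2]@s+c["mtx"][:2,2]
def onplane(n,uv,p0,nn):
    o,d=ray(n,*uv);return o+d*(nn@(np.asarray(p0)-o))/(nn@d)
def tz(x,y):return (265+(x+.5)/5-.5,145+(y+.5)/5-.5)
def sz(x,y):return (240+(x+.5)/4-.5,120+(y+.5)/4-.5)
E
python3 - <<'E'
from h import *
Z=np.array([0,0,1.])
b=[onplane("top",tz(*p),[0,0,.014],Z) for p in((218,125),(452,95),(502,408),(262,443))]
print(np.round(b,4)); 
s=[onplane("scene",sz(*p),[0,0,.014],Z) for p in((52,450),(235,552))];print("scene back R, back L",np.round(s,4))
b=np.array(b);d=(b[0]+b[1]-b[2]-b[3]);yaw=np.arctan2(d[1],d[0]);e=b[0]+b[3]-b[1]-b[2];print(yaw,np.arctan2(-e[0],e[1]))
c=b.mean(0)
yaw=(yaw+np.arctan2(-e[0],e[1]))/2
R=np.array([[np.cos(yaw),-np.sin(yaw),0],[np.sin(yaw),np.cos(yaw),0],[0,0,1]])
o=c-R@[.03,0,0];o[2]=0;print("origin",o,yaw)
W=lambda p:o+R@np.array(p)
kn=W([-.0107-.0-0+.11*np.sin(np.radians(40)),.165,.1332+.11*np.cos(np.radians(40))]);print("knob",kn,proj("top",kn),tz(104,204),proj("scene",kn),sz(405,365))
pc=W([-.0285,0,.1586]);print("pc",pc)
# plate axes
ax=R@np.array([-.5736,0,.8192]);u=R@np.array([.8192,0,.5736]);l=R@np.array([0,1,0])
def pl(n,uv,h):
    q=onplane(n,uv,pc+ax*h,ax)-pc;return np.array([q@u,q@l])
for n,uv,h in(("top",tz(248,238),0),("top",tz(303,272),0),("scene",sz(290,272),0),("scene",sz(308,292),0),("top",tz(475,190),.01),("top",tz(465,180),.01),("top",tz(445,140),.01),("scene",sz(125,215),.01),("scene",sz(125,208),.01)):
    q=pl(n,uv,h);print(n,np.round(q*1e3,1),"r",np.hypot(*q)*1e3,"ang",np.degrees(np.arctan2(q[1],q[0])))
E
```

```text
[[ 0.6657 -0.0316  0.014 ]
 [ 0.6836 -0.201   0.014 ]
 [ 0.4558 -0.2262  0.014 ]
 [ 0.4357 -0.0572  0.014 ]]
scene back R, back L [[ 0.6879 -0.2001  0.014 ]
 [ 0.6689 -0.0302  0.014 ]]
0.11045711719517386 0.11198116171288551
origin [ 0.53037329 -0.13233536  0.        ] 0.11121913945402968
knob [0.57169583 0.03830533 0.21746489] [285.1787233  183.25382415] (285.4, 185.4) [339.2218157  213.28600442] (340.875, 210.875)
pc [ 0.50204937 -0.13549858  0.1586    ]
top [64.2 79.3] r 102.00073774880285 ang 50.990015612987854
top [35.8 47.4] r 59.42503406936798 ang 52.91035739583895
scene [41.2 49.2] r 64.15024721735551 ang 50.0982783047653
scene [58.2 72.3] r 92.8532160703788 ang 51.158731368353955
top [ 80.2 -64.3] r 102.77219541049455 ang -38.723108491648475
top [ 87.8 -58.6] r 105.51270554343812 ang -33.709072624821694
top [116.  -48.2] r 125.64090829164317 ang -22.56732294345301
scene [100.2 -59.1] r 116.32675688740962 ang -30.556527395439225
scene [ 89.8 -65.7] r 111.24080310562614 ang -36.18170827617094
```

```bash
cat >> h.py <<'E'
yaw=.1112;R=np.array([[np.cos(yaw),-np.sin(yaw),0],[np.sin(yaw),np.cos(yaw),0],[0,0,1]])
o=np.array([.5304,-.1323,0])
W=lambda p:o+R@np.array(p)
pc=W([-.0285,0,.1586])
ax=R@np.array([-.5736,0,.8192]);u=R@np.array([.8192,0,.5736]);l=R@np.array([0,1,0])
def P(r,a,h): a=np.radians(a);return pc+r*(np.cos(a)*u+np.sin(a)*l)+h*ax
def pl(n,uv,h):
    q=onplane(n,uv,pc+ax*h,ax)-pc;return np.array([q@u,q@l])
E
python3 - <<'E'
from h import *
t=viewer.read_camera("top");s=viewer.read_camera("scene")
for _ in range(5): pass
t0=(340,163);s0=(258,155)
F=13
a=cv2.resize(t[163:208,340:370],None,fx=F,fy=F,interpolation=cv2.INTER_CUBIC)
b=cv2.resize(s[155:200,258:288],None,fx=F,fy=F,interpolation=cv2.INTER_CUBIC)
for im,n,z in((a,"top",t0),(b,"scene",s0)):
    for ang,c in((-25,(0,0,255)),(-30,(0,255,255)),(-35,(0,255,0)),(-40,(255,0,0))):
        pts=[(proj(n,P(r,ang,h))-z+.5)*F for r,h in((.09,.01),(.114,.01),(.114,-.03))]
        for p in pts: cv2.circle(im,tuple(int(x) for x in p),3,c,-1)
        cv2.polylines(im,[np.int32(pts)],False,c,1)
cv2.imwrite("pics/ptr.png",np.hstack([a,b]))
E
```

```text
(no output)
```

View pics/ptr.png

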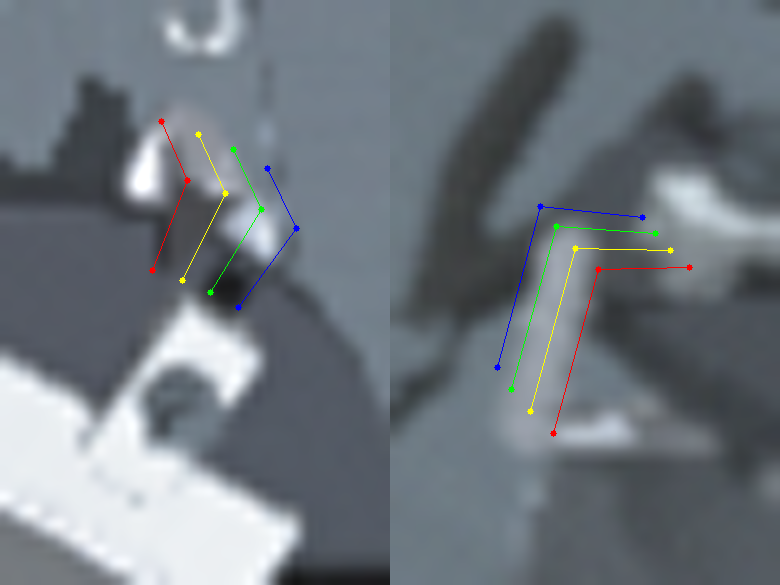

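The pointer's upright strip lies between the yellow (-30°) and green (-35°) overlays in both views. I'll measure its centre from intensity profiles across the outer face.

Run:
```python
from h import *
ims={n:cv2.cvtColor(viewer.read_camera(n),cv2.COLOR_BGR2GRAY).astype(np.float32) for n in("scene","top")}
A=np.arange(-46,-15,1.)
print("ang",A.astype(int))
for n in ims:
    for r,hs in((.1155,(-.03,-.02,-.01,0,.006)),(.105,(.0115,)),(.1,(.0115,))):
        for h in hs:
            uv=np.float32([proj(n,P(r,a,h)) for a in A])
            v=cv2.remap(ims[n],uv[:,:1].copy(),uv[:,1:].copy(),cv2.INTER_LINEAR)[:,0]
            print(n,r,h,v.astype(int))
# chalk profile
A=np.arange(40,63,1.);print("chalk",A.astype(int))
for n in ims:
    for r in(.065,.075,.085,.095):
        uv=np.float32([proj(n,P(r,a,0)) for a in A]);v=cv2.remap(ims[n],uv[:,:1].copy(),uv[:,1:].copy(),cv2.INTER_LINEAR)[:,0]
        w=np.clip(v-np.median(v)-15,0,None);print(n,r,(w@A)/w.sum())
```

```text
ang [-46 -45 -44 -43 -42 -41 -40 -39 -38 -37 -36 -35 -34 -33 -32 -31 -30 -29
 -28 -27 -26 -25 -24 -23 -22 -21 -20 -19 -18 -17 -16]
scene 0.1155 -0.03 [113 117 118 119 119 120 121 122 124 127 132 137 144 150 153 155 156 157
 156 155 153 155 152 145 132 119 104  87  87  87  85]
scene 0.1155 -0.02 [ 57  61  71  83  96 105 112 119 122 123 125 132 140 147 152 156 159 160
 156 152 149 145 138 126 115 115 129 144 168 183 187]
scene 0.1155 -0.01 [ 64  63  61  59  56  56  58  65  79  99 118 136 149 159 163 161 159 158
 156 152 147 137 129 123 121 120 119 118 118 118 118]
scene 0.1155 0 [105 100  93  84  77  72  71  71  81  94 109 124 136 147 157 162 160 158
 153 146 139 123 103  85  74  65  63  63  61  63  65]
scene 0.1155 0.006 [115 116 115 113 110 101  92  85  85  92 105 123 140 156 160 161 161 156
 151 146 129 111  94  81  66  59  55  56  59  62  65]
scene 0.105 0.0115 [101  96  90  85  81  78  80  83  85  87  89  90  89  86  81  81  80  79
  79  78  77  78  79  80  85  92  97 101 103 100  96]
scene 0.1 0.0115 [ 83  82  81  80  80  80  80  80  80  81  81  81  82  86  88  91  92  92
  89  8
[... 625 characters left out ...]
1155 0.006 [124 125 126 126 126 125 124 129 137 140 137 142 149 144 154 161 167 167
 159 150 138 127 112 123 152 211 233 178 121  74  66]
top 0.105 0.0115 [110 113 109 103  97  93 112 149 169 158 150 143 135 120 109  91  81  75
  75  76  76  74  69  73  84  93  97  88  72  67  63]
top 0.1 0.0115 [76 73 76 81 79 76 77 74 70 71 71 66 62 72 79 80 80 78 77 75 73 63 58 75
 86 87 86 82 80 81 84]
chalk [40 41 42 43 44 45 46 47 48 49 50 51 52 53 54 55 56 57 58 59 60 61 62]
scene 0.065 51.0676797043954
scene 0.075 50.24978721010893
scene 0.085 50.73937693675056
scene 0.095 50.35887045665651
top 0.065 52.11236230567207
top 0.075 51.97978324478558
top 0.085 51.74616612052999
top 0.095 51.77469994633312
```

Estimates so far: the pointer is at about -30° and the chalk at about +51°, so the plate must turn by about -81°. The tool always stays vertical, so I'll grip the knob by its sides (tool y along the hinge line) and carry it along the arc. Next I triangulate the knob, and meanwhile lift the arm and align the yaw.

```bash
python3 -m jog '[[0.6,0,0,-40,0.11],[0.6,0,0,-40,0.107],[0.6,0,0,-40,0],[0.6,0,0,0,0]]'
cat >> h.py <<'E'
def tri(a,b):
    (o1,d1),(o2,d2)=ray("top",*a),ray("scene",*b)
    t=np.linalg.lstsq(np.c_[d1,-d2],o2-o1,rcond=None)[0];p,q=o1+d1*t[0],o2+d2*t[1];return (p+q)/2,np.linalg.norm(p-q)
def knob(guess):
    r=[]
    for n in("top","scene"):
        im=viewer.read_camera(n);g=proj(n,guess);x,y=np.int32(g)-9
        m=(cv2.cvtColor(im[y:y+20,x:x+20],cv2.COLOR_BGR2GRAY)<45).astype(np.uint8)
        k,lab,st,ce=cv2.connectedComponentsWithStats(m);i=1+np.argmax(st[1:,4]);print(n,st[i],ce[i]+[x,y],g);r.append(ce[i]+[x,y])
    return tri(*r)
def rel(p):
    s=read_state();return np.round(s["orientation"].T@(np.asarray(p)-s["position"])*1e3,1)
E
python3 - <<'E'
from h import *
p,e=knob(W([.06,.165,.2175]));print(p,e,"in positioner",R.T@(p-o));print("rel",rel(p)); print(read_state()["orientation"],R)
E
```

```text
time: 0.63
position: [0.1776, -0.5225, 0.3652]
orientation: [[0.994, 0.11, 0.003], [0.11, -0.994, -0.011], [0.002, 0.011, -1.0]]
ft_force: [1.0, -1.5, 1.1]
width: 0.0706
gripper_force: 0.0
top [ 5  7  9  9 43] [285.60465116 185.04651163] [285.16694147 183.24427401]
scene [ 6  5 10  7 30] [339.43333333 213.06666667] [339.22808899 213.29196294]
[0.56749005 0.03703668 0.2115104 ] 0.0009097372191570906 in positioner [0.05565243 0.16417487 0.2115104 ]
rel [ 449.8 -511.6  145.8]
[[ 9.93820910e-01  1.10993889e-01  5.95430398e-04]
 [ 1.10995061e-01 -9.93817649e-01 -2.56450135e-03]
 [ 3.07105260e-04  2.61474490e-03 -9.99996534e-01]] [[ 0.99382365 -0.11097097  0.        ]
 [ 0.11097097  0.99382365  0.        ]
 [ 0.          0.          1.        ]]
```

```bash
python3 -m jog '[[0.6,25,-28.4,0,0],[0.6,25,-28.4,0,0],[0.6,25,-28.4,0,0],[0.6,25,-28.4,0,0],[0.6,25,-28.4,0,0],[0.6,25,-28.4,0,0],[0.6,25,-28.4,0,0],[0.6,25,-28.4,0,0]]'
python3 -m jog '[[0.6,25,-28.4,0,0],[0.6,25,-28.4,0,0],[0.6,25,-28.4,0,0],[0.6,25,-28.4,0,0],[0.6,25,-28.4,0,0],[0.6,25,-28.4,0,0],[0.6,25,-28.4,0,0],[0.6,25,-28.4,0,0]]'
python3 -m jog '[[0.6,25,-28.4,0,0],[0.6,25,-28.4,0,0],[0.6,0,0,0,0],[0.6,0,0,0,0]]'
python3 -c "
from h import *
print(rel([.570,.0378,.2145]))"
```

```text
time: 1.4
position: [0.351, -0.2707, 0.3558]
orientation: [[0.994, 0.111, -0.002], [0.111, -0.994, 0.002], [-0.002, -0.002, -1.0]]
ft_force: [0.3, -0.2, 0.6]
width: 0.0561
gripper_force: 0.0
time: 2.07
position: [0.5246, -0.0229, 0.3556]
orientation: [[0.994, 0.111, -0.003], [0.111, -0.994, 0.0], [-0.003, -0.001, -1.0]]
ft_force: [-0.3, -1.2, 0.0]
width: 0.056
gripper_force: 0.0
time: 2.4
position: [0.5678, 0.0384, 0.355]
orientation: [[0.994, 0.113, -0.004], [0.113, -0.994, -0.0], [-0.004, -0.0, -1.0]]
ft_force: [0.4, -0.1, -0.7]
width: 0.0553
gripper_force: 0.0
[  2.7   0.9 140.5]
```

```bash
python3 -m jog '[[0.6,2,1,35,0],[0.6,0,0,35,0],[0.6,0,0,35,0],[0.6,0,0,25,0],[0.6,0,0,10,0],[0.6,0,0,0,0],[0.6,0,0,0,0]]'
python3 -m jog '[[0.1,0,0,0,0],[0.1,0,0,0,0],[0.1,0,0,0,0],[0.1,0,0,0,0],[0.1,0,0,0,0],[0.1,0,0,0,0]]'
```

```text
time: 2.98
position: [0.5699, 0.0358, 0.2181]
orientation: [[0.994, 0.11, 0.0], [0.11, -0.994, -0.0], [0.0, 0.0, -1.0]]
ft_force: [-0.4, -0.2, 0.3]
width: 0.0559
gripper_force: 0.0
time: 3.48
position: [0.57, 0.0394, 0.2184]
orientation: [[0.994, 0.11, 0.001], [0.11, -0.994, 0.006], [0.002, -0.005, -1.0]]
ft_force: [-1.4, 19.3, 4.3]
width: 0.0307
gripper_force: 30.0
```

```bash
python3 -m jog '[[0.1,0,-3,0,0],[0.1,-7.5,0,-6,0],[0.1,-8.2,0,-5,0],[0.1,-8.5,0,-4.5,0],[0.1,-8.9,0,-3.6,0],[0.1,-9.2,0,-2.8,0],[0.1,-9.3,0,-2.1,0]]'
python3 -m jog '[[0.1,-9.5,0,-1.2,0],[0.1,-9.6,0,-0.5,0],[0.1,-9.6,0,0.5,0],[0.1,-9.5,0,1.2,0],[0.1,-9.3,0,2.1,0],[0.1,-9.2,0,2.8,0],[0.1,-8.9,0,3.6,0],[0.1,-8.5,0,4.5,0]]'
python3 -m jog '[[0.1,-4,0,2.5,0],[0.1,-4,0,2.5,0],[0.1,0,0,0,0],[0.1,0,0,0,0],[0.1,0,0,0,0]]'
python3 -c "
from h import *
s=read_state();q=R.T@(s['position']-o)-[-.0107,.165,.1332];print(q,np.degrees(np.arctan2(q[0],q[2])))"
```

```text
time: 4.07
position: [0.5163, 0.0337, 0.2403]
orientation: [[0.994, 0.11, -0.003], [0.11, -0.994, 0.001], [-0.003, -0.001, -1.0]]
ft_force: [1.3, 4.0, -26.2]
width: 0.0307
gripper_force: 30.0
time: 4.73
position: [0.4456, 0.026, 0.2301]
orientation: [[0.994, 0.11, 0.006], [0.11, -0.994, 0.002], [0.006, -0.001, -1.0]]
ft_force: [4.8, 9.5, -2.5]
width: 0.0307
gripper_force: 30.0
time: 5.15
position: [0.437, 0.0251, 0.225]
orientation: [[0.994, 0.11, 0.003], [0.11, -0.994, 0.001], [0.003, -0.001, -1.0]]
ft_force: [-2.5, 8.9, -0.1]
width: 0.0304
gripper_force: 30.0
[-0.06469043  0.00180589  0.09182815] -35.1636540505292
```

```bash
python3 -m jog '[[0.1,-3,0,2,0],[0.1,-3,0,2,0],[0.1,0,0,0,0],[0.1,0,0,0,0],[0.1,0,0,0,0]]'
python3 -m jog '[[0.6,0,0,0,0],[0.6,0,0,0,0],[0.6,0,0,0,0],[0.6,0,0,-30,0],[0.6,0,0,-40,0],[0.6,0,0,-40,0],[0.6,0,0,-10,0],[0.6,0,0,0,0]]'
python3 - <<'E'
from h import *
p,e=knob(W([-.0107-.0615,.165,.2244]));q=R.T@(p-o)-[-.0107,.165,.1332];print(p,e,q,np.degrees(np.arctan2(q[0],q[2])))
g=pc+ax*.075;print("grip pt",g,"rel",rel(g))
for a in(51.5,30,0,-30):
    n=-np.sin(np.radians(a))*u+np.cos(np.radians(a))*l;print(a,"tool y heading",np.degrees(np.arctan2(n[1],n[0])),40/np.hypot(*n[:2]))
E
```

```text
time: 5.57
position: [0.4365, 0.025, 0.2247]
orientation: [[0.994, 0.11, 0.019], [0.109, -0.994, 0.003], [0.019, -0.001, -1.0]]
ft_force: [15.9, 16.5, 16.7]
width: 0.0307
gripper_force: 30.0
time: 6.23
position: [0.4316, 0.0235, 0.3425]
orientation: [[0.994, 0.11, 0.006], [0.11, -0.994, -0.001], [0.006, 0.001, -1.0]]
ft_force: [0.4, 0.5, -0.8]
width: 0.0558
gripper_force: 0.0Traceback (most recent call last):
  File "<stdin>", line 2, in <module>
  File "h.py", line 32, in knob
    k,lab,st,ce=cv2.connectedComponentsWithStats(m);i=1+np.argmax(st[1:,4]);print(n,st[i],ce[i]+[x,y],g);r.append(ce[i]+[x,y])
                                                        ~~~~~~~~~^^^^^^^^^^
    return _wrapfunc(a, 'argmax', axis=axis, out=out, **kwds)
    return bound(*args, **kwds)
ValueError: attempt to get argmax of an empty sequence
```

Run:
```python
from h import *
g=pc+ax*.075;print("grip pt",g,"rel",rel(g), read_state()["joints"])
for a in(51.5,30,10,0,-10,-20,-30):
    n=-np.sin(np.radians(a))*u+np.cos(np.radians(a))*l;print(a,"tool y heading",np.degrees(np.arctan2(n[1],n[0])),40/np.hypot(*n[:2]))
```

```text
grip pt [ 0.45932173 -0.14023664  0.22004   ] rel [ 10.  165.9 120.2] [-5.29443322e-02  2.86001134e-02  1.79018613e+00 -3.91030779e-04
  1.32041358e+00  1.40733487e+00]
51.5 tool y heading 142.21450453808913 44.76194790451257
30 tool y heading 121.68381711885371 41.753467826401916
10 tool y heading 104.59064687390308 40.19984559099168
0 tool y heading 96.37129068185475 40.0
-10 tool y heading 88.15193448980644 40.19984559099168
-20 tool y heading 79.7685824861486 40.79244844896367
-30 tool y heading 71.0587642448558 41.753467826401916
```

```bash
python3 -m jog '[[0.8,2,33,0,0],[0.8,2,34,0,0],[0.8,1,33,0,0],[0.8,1,33,0,0],[0.8,1,33,0,0],[0.8,0,0,0,-0.12],[0.8,0,0,0,-0.12],[0.8,0,0,0,-0.12]]'
python3 -m jog '[[0.8,0,0,0,-0.12],[0.8,0,0,0,-0.12],[0.8,0,0,0,-0.12],[0.8,0,0,0,-0.08],[0.8,0,0,0,0],[0.8,0,0,0,0]]'
python3 -c "
from h import *
s=read_state();print(rel(pc+ax*.08),s['width'],np.degrees(np.arctan2(s['orientation'][1,1],s['orientation'][0,1])),s['joints'])"
```

```text
time: 6.95
position: [0.4552, -0.1409, 0.3372]
orientation: [[0.889, 0.458, -0.003], [0.458, -0.889, 0.001], [-0.003, -0.003, -1.0]]
ft_force: [-0.1, -0.2, 0.8]
width: 0.0742
gripper_force: 0.0
time: 7.45
position: [0.4555, -0.1402, 0.338]
orientation: [[0.615, 0.788, -0.002], [0.788, -0.615, 0.001], [-0.001, -0.002, -1.0]]
ft_force: [0.3, 0.1, -0.4]
width: 0.0747
gripper_force: 0.0
[  0.4   1.2 113.9] 0.0746812152245745 -37.98316514101067 [-3.96299198e-01  1.23593098e-01  1.69182944e+00 -1.43628834e-04
  1.32854253e+00  2.66665859e-01]
```

```bash
python3 -m jog '[[0.8,0,1,35,0],[0.8,0,0,30,0],[0.8,0,0,25,0],[0.8,0,0,15,0],[0.8,0,0,9,0],[0.8,0,0,0,0],[0.8,0,0,0,0]]'
python3 -m jog '[[0.3,0,0,0,0],[0.3,0,0,0,0],[0.3,0,0,0,0],[0.3,0,0,0,0]]'
python3 -c "
from h import *
s=read_state();print(rel(pc+ax*.08),s['moment'],np.degrees(np.arctan2(s['orientation'][1,1],s['orientation'][0,1])));cv2.imwrite('pics/g.png',cv2.resize(viewer.read_camera('scene')[110:260,230:370],None,fx=4,fy=4,interpolation=2))"
```

```text
time: 8.03
position: [0.4569, -0.141, 0.2256]
orientation: [[0.614, 0.789, -0.0], [0.789, -0.614, 0.0], [-0.0, -0.0, -1.0]]
ft_force: [1.1, 0.2, 0.8]
width: 0.0744
gripper_force: 0.0
time: 8.37
position: [0.4576, -0.1413, 0.2261]
orientation: [[0.613, 0.79, 0.003], [0.79, -0.613, -0.001], [0.001, 0.003, -1.0]]
ft_force: [2.3, -0.9, -1.2]
width: 0.0554
gripper_force: 26.6
[-0.1 -1.4  2. ] [-0.60094931 -0.92946173  0.02805046] -37.822409213354774
```

View pics/g.png

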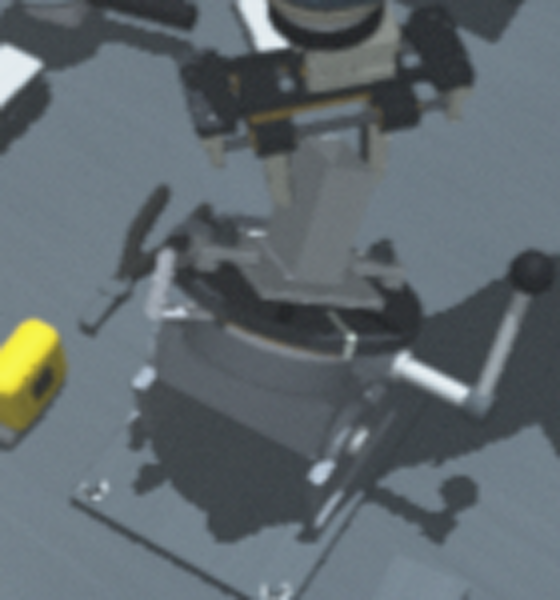

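The gripper straddles the tube, the lever is forward with its knob at (530,270), and the chalk is at (345,335). Now I turn the plate.

```bash
python3 -m jog '[[0.3,0,0,0,0.08],[0.3,0,0,0,0.08],[0.3,0,0,0,0.08],[0.3,0,0,0,0.08],[0.3,0,0,0,0]]'
python3 -m jog '[[0.3,0,0,0,0.08],[0.3,0,0,0,0.08],[0.3,0,0,0,0.08],[0.3,0,0,0,0.08],[0.3,0,0,0,0]]'
cat > c.py <<'E'
from h import *
A=np.arange(-60,60,.5)
for n in("scene","top"):
    im=viewer.read_camera(n).astype(np.float32).min(2)
    for r in(.07,.08,.09,.097):
        uv=np.float32([proj(n,P(r,a,0)) for a in A]);v=cv2.remap(im,uv[:,:1].copy(),uv[:,1:].copy(),cv2.INTER_LINEAR)[:,0]
        b=v-cv2.medianBlur(v.astype(np.uint8)[:,None],41)[:,0];i=np.argmax(b);j=slice(max(i-8,0),i+9);w=np.clip(b[j],0,None)
        print(n,r,"peak",round(float(b[i])),"ang",round(float(w@A[j]/w.sum()),2))
s=read_state();print(rel(pc+ax*.08),np.degrees(np.arctan2(s['orientation'][1,1],s['orientation'][0,1])),s["moment"])
E
python3 c.py
```

```text
time: 8.83
position: [0.4554, -0.1404, 0.2267]
orientation: [[0.833, 0.553, -0.003], [0.553, -0.833, 0.001], [-0.002, -0.003, -1.0]]
ft_force: [-14.8, 4.2, 20.3]
width: 0.0493
gripper_force: 28.6
time: 9.25
position: [0.4555, -0.139, 0.2263]
orientation: [[0.965, 0.262, -0.003], [0.262, -0.965, 0.004], [-0.002, -0.005, -1.0]]
ft_force: [-9.6, 16.6, 18.0]
width: 0.0433
gripper_force: 29.3
scene 0.07 peak 40 ang 11.07
scene 0.08 peak 49 ang 11.1
scene 0.09 peak 46 ang 11.05
scene 0.097 peak 46 ang 11.01
top 0.07 peak 21 ang 56.45
top 0.08 peak 6 ang -10.2
top 0.09 peak 14 ang -24.21
top 0.097 peak 22 ang 10.39
[0.5 1.7 2.2] -74.52071677658753 [ 2.24037328  1.84093275 -0.21351783]
```

```bash
python3 -m jog '[[0.3,0,1,0,0.08],[0.3,0,0,0,0.08],[0.3,0,0,0,0.08],[0.3,0,0,0,0.08],[0.3,0,0,0,0.08],[0.3,0,0,0,0.08],[0.3,0,0,0,0.08],[0.3,0,0,0,0]]'
python3 -m jog '[[0.3,0,0,0,0.04],[0.3,0,0,0,0],[0.3,0,0,0,0]]'
python3 c.py; python3 -c "
from h import *
cv2.imwrite('pics/g2.png',cv2.resize(viewer.read_camera('scene')[140:220,250:330],None,fx=7,fy=7,interpolation=2))"
```

```text
time: 10.02
position: [0.4561, -0.1385, 0.2262]
orientation: [[0.957, -0.289, -0.003], [-0.289, -0.957, 0.007], [-0.005, -0.006, -1.0]]
ft_force: [-7.9, 21.2, 17.8]
width: 0.0455
gripper_force: 31.9
time: 10.27
position: [0.4557, -0.1385, 0.2263]
orientation: [[0.946, -0.323, -0.004], [-0.323, -0.946, 0.007], [-0.006, -0.006, -1.0]]
ft_force: [-11.1, 21.9, 21.0]
width: 0.0461
gripper_force: 34.2
scene 0.07 peak 25 ang -8.9
scene 0.08 peak 34 ang -8.66
scene 0.09 peak 34 ang -10.4
scene 0.097 peak 92 ang -9.58
top 0.07 peak 9 ang 52.66
top 0.08 peak 7 ang -10.23
top 0.09 peak 56 ang -9.76
top 0.097 peak 120 ang -9.71
[1.4 1.7 2.1] -108.82042013296498 [5.50098815 1.50308949 1.04269028]
```

View pics/g2.png

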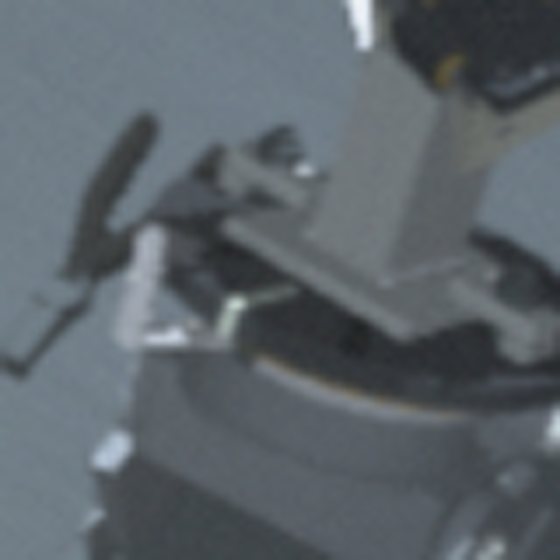

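The pads are slipping: the plate is lagging the tool, with the chalk seen at about (240,300) in the crop, roughly -10°. I'll try over-turning a little, then measure.

```bash
python3 -m jog '[[0.3,0,0,0,0.08],[0.3,0,0,0,0.08],[0.3,0,0,0,0.08],[0.3,0,0,0,0.0],[0.3,0,0,0,0]]'
python3 c.py; python3 -c "
from h import *
q=pl('scene',(250+240/7,140+300/7),0);print(q,np.degrees(np.arctan2(q[1],q[0])))"
```

```text
time: 10.83
position: [0.456, -0.1378, 0.2269]
orientation: [[0.842, -0.539, -0.003], [-0.539, -0.842, 0.009], [-0.007, -0.006, -1.0]]
ft_force: [-13.7, 28.8, 27.3]
width: 0.0507
gripper_force: 33.6
scene 0.07 peak 23 ang 26.47
scene 0.08 peak 28 ang -17.72
scene 0.09 peak 47 ang -20.5
scene 0.097 peak 96 ang -19.0
top 0.07 peak 5 ang -7.4
top 0.08 peak 18 ang 43.27
top 0.09 peak 134 ang -19.58
top 0.097 peak 144 ang -19.24
[1.9 2.  2.7] -122.61305076028272 [6.39928105 1.37822552 0.69519165]
[ 0.09528157 -0.01429847] -8.534430015753156
```

```bash
python3 -m jog '[[0.3,0,1,1,0.08],[0.3,1,0,0,0.08],[0.3,0,0,0,0.06],[0.3,0,0,0,0.0],[0.3,0,0,0,0]]'
sed -i 's/A=np.arange.*/A=np.arange(-50,-5,.5)/' c.py; python3 c.py
```

```text
time: 11.35
position: [0.4576, -0.1376, 0.2277]
orientation: [[0.704, -0.71, 0.002], [-0.71, -0.704, 0.012], [-0.007, -0.009, -1.0]]
ft_force: [-13.8, 44.2, 45.6]
width: 0.0538
gripper_force: 40.9
scene 0.07 peak 22 ang -30.54
scene 0.08 peak 18 ang -30.67
scene 0.09 peak 15 ang -33.11
scene 0.097 peak 24 ang -44.68
top 0.07 peak 1 ang -8.28
top 0.08 peak 8 ang -10.0
top 0.09 peak 99 ang -33.33
top 0.097 peak 133 ang -33.49
[1.3 2.9 3.5] -135.19627402348425 [9.4414431  0.66493906 1.18374516]
```

```bash
python3 -m jog '[[0.85,0,0,0,0],[0.85,0,0,0,0],[0.85,0,0,0,0],[0.85,0,0,-15,0],[0.85,0,0,-35,0],[0.85,0,0,-40,0],[0.85,0,0,-30,0],[0.85,0,0,0,0]]'
python3 -m jog '[[0.85,-10,-30,0,-0.1],[0.85,-10,-30,0,-0.1],[0.85,-10,-30,0,-0.1],[0.85,-10,-30,0,-0.1],[0.85,-10,-30,0,-0.1],[0.85,-10,-30,0,0],[0.85,0,0,0,0]]'
python3 c.py
python3 - <<'E'
from h import *
F=13;out=[]
for n,z in(("top",(335,160)),("scene",(258,158))):
    im=viewer.read_camera(n)[z[1]:z[1]+42,z[0]:z[0]+30]
    im=cv2.convertScaleAbs(im,alpha=1.3,beta=0);im=cv2.resize(im,None,fx=F,fy=F,interpolation=2)
    for r,h in((.09,.01),(.09,0)):
        for a,c in((-25,(0,0,255)),(-30,(0,255,255)),(-35,(0,255,0))):cv2.circle(im,tuple(int(x) for x in(proj(n,P(r,a,h))-z+.5)*F),3,c,-1)
    out.append(im)
cv2.imwrite("pics/chk.png",np.hstack(out))
E
```

```text
time: 12.12
position: [0.4588, -0.1439, 0.3505]
orientation: [[0.704, -0.71, 0.008], [-0.71, -0.704, -0.003], [0.008, -0.003, -1.0]]
ft_force: [0.1, 0.2, 1.0]
width: 0.079
gripper_force: 0.0
time: 12.7
position: [0.4971, 0.0433, 0.344]
orientation: [[0.96, -0.282, -0.001], [-0.282, -0.96, 0.001], [-0.001, -0.001, -1.0]]
ft_force: [0.0, -0.6, 0.8]
width: 0.0791
gripper_force: 0.0
scene 0.07 peak 37 ang -30.65
scene 0.08 peak 31 ang -30.7
scene 0.09 peak 48 ang -32.88
scene 0.097 peak 23 ang -30.18
top 0.07 peak 149 ang -33.79
top 0.08 peak 165 ang -33.61
top 0.09 peak 146 ang -33.58
top 0.097 peak 155 ang -33.63
[ 12.  184.7 120. ] -106.4663981708363 [ 0.04730305  0.02166897 -0.02049446]
```

View pics/chk.png

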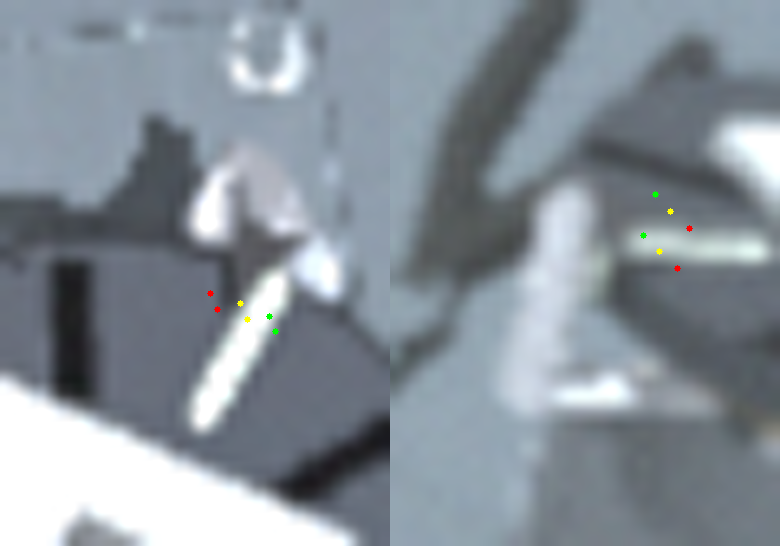

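Top view: the chalk runs (205,425)-(280,280) and measures about -33.6°, while the pointer tip is near (238,303), about -30°. In scene the two look nearly aligned. I'll fit the strip with a fixed 14 mm width model, averaging frames, to settle it.

```bash
cat > f.py <<'E'
from h import *
from scipy.special import erf
def prof(im,n,f,S):
    uv=np.float32([proj(n,f(s)) for s in S]);return cv2.remap(im,uv[:,:1].copy(),uv[:,1:].copy(),cv2.INTER_CUBIC)[:,0]
def fit(S,v,w,c0):
    st=lambda x,sg:.5*(1+erf(x/sg/1.414))
    def m(p): c,b1,b2,t,sg=p;a,b=st(S-c+w/2,sg),st(S-c-w/2,sg);return b1*(1-a)+t*(a-b)+b2*b
    r=least_squares(lambda p:m(p)-v,[c0,v[0],v[-1],v.max(),1.5],bounds=([-12,0,0,0,.6],[12,255,255,300,3.5]));return r.x[0],np.sqrt(2*r.cost/len(S))
rad=np.cos(np.radians(-30))*u+np.sin(np.radians(-30))*l; tan=-np.sin(np.radians(-30))*u+np.cos(np.radians(-30))*l
for n in("top","scene"):
    im=np.mean([viewer.read_camera(n).astype(np.float32).mean(2) for _ in range(8)],0).astype(np.float32)
    S=np.arange(-14,14.1,.5)
    for h in(-.025,-.02,-.015,-.01,-.005,0,.005):
        c,e=fit(S[S<10],prof(im,n,lambda s:pc+rad*.1155+tan*s/1e3+ax*h,S)[S<10],14,0);print(n,"strip h",h,round(c,2),"rms",round(e,1))
    for r in(.07,.075,.08,.085,.09):
        c,e=fit(S,prof(im,n,lambda s:pc+rad*r+tan*s/1e3,S),5,-3);print(n,"chalk r",r,round(c,2),"rms",round(e,1))
E
python3 f.py
```

```text
top strip h -0.025 -1.05 rms 0.8
top strip h -0.02 -1.1 rms 2.1
top strip h -0.015 -0.78 rms 3.8
top strip h -0.01 -0.88 rms 5.1
top strip h -0.005 -0.79 rms 4.0
top strip h 0 0.11 rms 2.4
top strip h 0.005 1.11 rms 3.3
top chalk r 0.07 -4.34 rms 11.0
top chalk r 0.075 -4.6 rms 8.8
top chalk r 0.08 -5.17 rms 9.0
top chalk r 0.085 -4.99 rms 7.6
top chalk r 0.09 -5.5 rms 12.1
scene strip h -0.025 -1.11 rms 0.8
scene strip h -0.02 -0.5 rms 0.5
scene strip h -0.015 1.08 rms 2.2
scene strip h -0.01 -4.15 rms 2.5
scene strip h -0.005 -3.11 rms 1.1
scene strip h 0 -2.74 rms 1.1
scene strip h 0.005 -3.25 rms 3.1
scene chalk r 0.07 -0.55 rms 6.3
scene chalk r 0.075 -0.89 rms 4.2
scene chalk r 0.08 -0.33 rms 6.3
scene chalk r 0.085 -2.78 rms 7.6
scene chalk r 0.09 -3.63 rms 4.9
```

Top is the better-conditioned view, with the chalk about 4 mm past the pointer. Scene says 0–2 mm. I'll turn back about 2° by regripping and stepping gently.

```bash
python3 -m jog '[[0.85,2,31,0,0],[0.85,2,31,0,0],[0.85,2,31,0,0],[0.85,2,31,0,0],[0.85,2,31,0,0],[0.85,2,30,0,0],[0.85,0,0,0,0.12],[0.85,0,0,0,0.115]]'
python3 -m jog '[[0.85,0,0,35,0],[0.85,0,0,35,0],[0.85,0,0,30,0],[0.85,0,0,18,0],[0.85,0,0,0,0],[0.85,0,0,0,0]]'
python3 -m jog '[[0.3,0,0,0,0],[0.3,0,0,0,0],[0.3,0,0,0,0],[0.3,0,0,0,0],[0.3,0,0,0,0]]'; python3 c.py
```

```text
time: 14.37
position: [0.4561, -0.1429, 0.3444]
orientation: [[0.862, -0.507, -0.0], [-0.507, -0.862, -0.0], [-0.0, 0.0, -1.0]]
ft_force: [0.6, 0.1, -0.1]
width: 0.0787
gripper_force: 0.0
time: 14.87
position: [0.4564, -0.1415, 0.2265]
orientation: [[0.866, -0.5, -0.001], [-0.5, -0.866, 0.0], [-0.001, 0.0, -1.0]]
ft_force: [0.2, -0.7, 1.1]
width: 0.0793
gripper_force: 0.0
time: 15.28
position: [0.4585, -0.139, 0.2272]
orientation: [[0.865, -0.502, 0.006], [-0.502, -0.865, 0.006], [0.002, -0.008, -1.0]]
ft_force: [22.3, 36.3, -6.4]
width: 0.051
gripper_force: 19.3
scene 0.07 peak 20 ang -30.49
scene 0.08 peak 18 ang -30.84
scene 0.09 peak 20 ang -32.39
scene 0.097 peak 23 ang -29.79
top 0.07 peak 1 ang -39.12
top 0.08 peak 10 ang -9.04
top 0.09 peak 96 ang -33.48
top 0.097 peak 158 ang -33.65
[-1.   2.7  3. ] -120.10259697266665 [ 4.35051126 -2.86659824  0.07036457]
```

Unmoved by the grip, as hoped. Now I step the heading back.

```bash
python3 -m jog '[[0.3,0,0,0,-0.06],[0.3,0,0,0,-0.06],[0.3,0,0,0,0]]'; python3 c.py | grep -E 'top 0.09|\['; python3 -m jog '[[0.3,0,0,0,-0.04],[0.3,0,0,0,0]]'; python3 c.py | grep -E 'top 0.09|\['
```

```text
time: 15.63
position: [0.458, -0.1388, 0.2272]
orientation: [[0.921, -0.39, 0.004], [-0.39, -0.921, 0.005], [0.002, -0.007, -1.0]]
ft_force: [10.0, 22.0, 1.4]
width: 0.0483
gripper_force: 28.0
top 0.09 peak 56 ang -27.16
top 0.097 peak 10 ang -13.21
[-0.7  2.2  3.1] -113.13723955214911 [ 4.16666122 -1.75340086  0.50719853]
time: 15.9
position: [0.4579, -0.1389, 0.2272]
orientation: [[0.935, -0.355, 0.004], [-0.355, -0.935, 0.005], [0.002, -0.006, -1.0]]
ft_force: [9.6, 21.0, 0.1]
width: 0.0478
gripper_force: 27.6
top 0.09 peak 69 ang -26.25
top 0.097 peak 50 ang -25.91
[-0.8  2.2  3. ] -110.87058711295538 [ 3.96442633 -1.72407537  0.29069186]
```

```bash
python3 -m jog '[[0.3,0,0,0,0.08],[0.3,0,0,0,0.08],[0.3,0,0,0,0.08],[0.3,0,0,0,0.06],[0.3,0,0,0,0]]'; python3 c.py | grep -E 'top 0.09|\['; python3 -m jog '[[0.3,0,0,0,0.03],[0.3,0,0,0,0]]'; python3 c.py | grep -E 'top 0.09|\['
```

```text
time: 16.42
position: [0.4544, -0.1361, 0.2278]
orientation: [[0.786, -0.619, -0.005], [-0.619, -0.786, 0.012], [-0.011, -0.006, -1.0]]
ft_force: [-19.0, 37.5, 31.6]
width: 0.0502
gripper_force: 38.8
top 0.09 peak 172 ang -34.9
top 0.097 peak 169 ang -34.67
[4.4 2.3 3.6] -128.04074630094593 [8.27434014 2.20406566 0.94381526]
time: 16.68
position: [0.4542, -0.1359, 0.228]
orientation: [[0.768, -0.64, -0.005], [-0.64, -0.768, 0.012], [-0.012, -0.006, -1.0]]
ft_force: [-21.5, 39.6, 35.0]
width: 0.0502
gripper_force: 40.7
top 0.09 peak 166 ang -35.87
top 0.097 peak 158 ang -35.53
[4.8 2.2 3.8] -129.71939561066569 [8.69730474 2.48750762 1.30033413]
```

```bash
m(){ python3 c.py | grep -E 'top 0.09|\['; }; python3 -m jog '[[0.3,0,0,0,-0.08],[0.3,0,0,0,-0.06],[0.3,0,0,0,0]]' | grep force; m; python3 -m jog '[[0.3,0,0,0,-0.03],[0.3,0,0,0,0]]'| grep force; m
```

```text
ft_force: [-8.0, 30.6, 20.6]
gripper_force: 32.7
top 0.09 peak 114 ang -32.29
top 0.097 peak 89 ang -32.4
[2.3 2.4 3.6] -121.68863179423131 [6.2417233  1.13444311 0.91181783]
ft_force: [-6.6, 30.3, 21.0]
gripper_force: 31.2
top 0.09 peak 106 ang -32.08
top 0.097 peak 49 ang -32.36
[2.  2.4 3.5] -120.02404034199361 [5.8699982  0.87941611 0.45995909]
```

```bash
m(){ python3 c.py | grep -E 'top 0.09|\['; }; python3 -m jog '[[0.3,0,0,0,-0.02],[0.3,0,0,0,0]]'| grep force; m
```

```text
ft_force: [-4.0, 28.5, 16.5]
gripper_force: 31.1
top 0.09 peak 64 ang -31.92
top 0.097 peak 8 ang -11.13
[1.6 2.4 3.4] -118.88285248369439 [5.65260782 0.48537684 0.44024849]
```

```bash
python3 -m jog '[[0.3,0,0,0,-0.02],[0.3,0,0,0,0]]'| grep force;python3 c.py | grep -E 'top 0.09|\[';
python3 -m jog '[[0.85,0,0,0,0],[0.85,0,0,0,0],[0.85,0,0,0,0],[0.85,0,0,-15,0],[0.85,0,0,-35,0],[0.85,0,0,-40,0],[0.85,0,0,-30,0],[0.85,0,0,0,0]]' | grep -E 'pos|force'
python3 -m jog '[[0.85,-10,-30,0,0],[0.85,-10,-30,0,0],[0.85,-10,-30,0,-0.1],[0.85,-10,-30,0,-0.1],[0.85,-10,-30,0,0],[0.85,-10,-30,0,0],[0.85,0,0,0,0]]'
python3 c.py; python3 f.py
python3 - <<'E'
from h import *
F=13;out=[]
for n,z in(("top",(335,160)),("scene",(258,158))):
    im=np.mean([viewer.read_camera(n)[z[1]:z[1]+42,z[0]:z[0]+30].astype(float) for _ in range(6)],0)
    im=np.uint8(np.clip(255*(im/255)**.6,0,255));im=cv2.resize(im,None,fx=F,fy=F,interpolation=2)
    out.append(im)
cv2.imwrite("pics/chk2.png",np.hstack(out))
E
```

```text
ft_force: [-3.0, 26.7, 13.8]
gripper_force: 30.3
top 0.09 peak 29 ang -31.64
top 0.097 peak 10 ang -11.84
[1.4 2.4 3.4] -117.7486048182523 [5.41253533 0.22834267 0.30408517]
position: [0.4581, -0.1424, 0.3526]
ft_force: [-0.3, 0.1, 0.4]
gripper_force: 0.0
time: 19.18
position: [0.471, 0.0505, 0.3462]
orientation: [[0.961, -0.277, 0.0], [-0.277, -0.961, 0.001], [-0.0, -0.001, -1.0]]
ft_force: [-0.2, -0.4, -0.8]
width: 0.0792
gripper_force: 0.0
scene 0.07 peak 34 ang -29.57
scene 0.08 peak 42 ang -29.97
scene 0.09 peak 62 ang -29.6
scene 0.097 peak 62 ang -29.01
top 0.07 peak 149 ang -29.89
top 0.08 peak 156 ang -30.0
top 0.09 peak 56 ang -30.54
top 0.097 peak 3 ang -12.27
[ 38.1 184.6 122.2] -106.17504685190772 [ 0.04589848  0.04531649 -0.01474993]
top strip h -0.025 -1.15 rms 0.8
top strip h -0.02 -1.17 rms 2.1
top strip h -0.015 -0.77 rms 3.9
top strip h -0.01 -0.83 rms 5.2
top strip h -0.005 -0.73 rms 4.0
top strip h 0 0.13 rms 2.4
top strip h 0.005 1.04 rms 3.4
top chalk r 0.07 -0.1 rms 10.8
top chalk r 0.075 0.04 rms 8.0
top chalk r 0.08 0.06 rms 11.5
top chalk r 0.085 -0.1 rms 3.6
top chalk r 0.09 -1.13 rms 2.3
scene strip h -0.025 -1.0 rms 0.8
scene strip h -0.02 -0.64 rms 0.4
scene strip h -0.015 1.06 rms 2.2
scene strip h -0.01 -4.1 rms 2.3
scene strip h -0.005 -2.86 rms 1.9
scene strip h 0 -2.6 rms 1.9
scene strip h 0.005 -2.99 rms 4.1
scene chalk r 0.07 0.61 rms 6.8
scene chalk r 0.075 0.9 rms 7.2
scene chalk r 0.08 -0.16 rms 9.3
scene chalk r 0.085 0.27 rms 8.1
scene chalk r 0.09 0.15 rms 8.2
```

View pics/chk2.png

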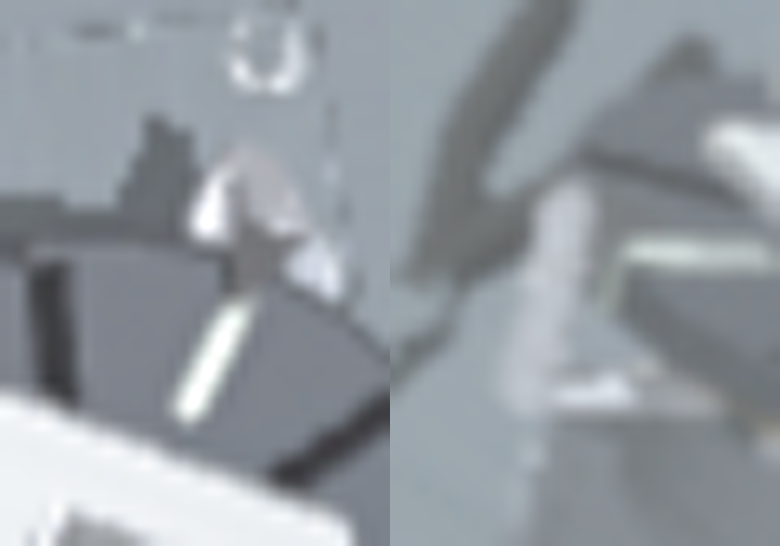

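The chalk now runs straight into the pointer's dark tip: in top, the line (185,420)-(248,300) meets the tip at about (240,290). Both views agree within about 1–2 mm. Now the lever goes back.

```bash
python3 -m jog '[[0.6,0,0,0,-0.1],[0.6,0,0,0,-0.1],[0.6,0,0,0,-0.1],[0.6,0,0,0,-0.094],[0.6,-18,11,0,0],[0.6,-18,11,0,0],[0.6,0,0,0,0],[0.6,0,0,0,0]]'; python3 -c "
from h import *
print(rel([.4375,.0250,.225]))"
```

```text
time: 21.35
position: [0.4379, 0.0208, 0.3467]
orientation: [[0.994, 0.109, 0.001], [0.109, -0.994, 0.0], [0.001, 0.0, -1.0]]
ft_force: [-0.3, 0.2, -0.0]
width: 0.0562
gripper_force: 0.0
[ -0.   -4.2 121.7]
```

```bash
python3 -m jog '[[0.6,0,-4,35,0],[0.6,0,0,35,0],[0.6,0,0,30,0],[0.6,0,0,16,0],[0.6,0,0,5,0],[0.6,0,0,0,0],[0.6,0,0,0,0]]'
python3 -m jog '[[0.1,0,0,0,0],[0.1,0,0,0,0],[0.1,0,0,0,0],[0.1,0,0,0,0],[0.1,0,0,0,0]]'
```

```text
time: 21.93
position: [0.4384, 0.0252, 0.2263]
orientation: [[0.994, 0.11, 0.001], [0.11, -0.994, 0.0], [0.001, 0.0, -1.0]]
ft_force: [0.6, 0.2, 1.3]
width: 0.056
gripper_force: 0.0
time: 22.35
position: [0.4378, 0.0253, 0.2259]
orientation: [[0.994, 0.109, 0.001], [0.109, -0.994, 0.001], [0.001, -0.001, -1.0]]
ft_force: [-1.3, 2.4, 3.2]
width: 0.0309
gripper_force: 30.0
```

```bash
python3 -m jog '[[0.1,6.5,0,-4.1,0],[0.1,8.5,0,-4.5,0],[0.1,8.9,0,-3.6,0],[0.1,9.2,0,-2.8,0],[0.1,9.3,0,-2.1,0],[0.1,9.5,0,-1.2,0],[0.1,9.6,0,-0.5,0],[0.1,9.6,0,0.5,0]]'
python3 -m jog '[[0.1,9.5,0,1.2,0],[0.1,9.3,0,2.1,0],[0.1,9.2,0,2.8,0],[0.1,8.9,0,3.6,0],[0.1,8.5,0,4.5,0],[0.1,8.2,0,5,0],[0.1,7.5,0,6,0],[0.1,0,0,0,0]]'
python3 -m jog '[[0.1,3,0,2.5,0],[0.1,2,0,2,0],[0.1,0,0,0,0],[0.1,0,0,0,0]]'
```

```text
time: 23.02
position: [0.5088, 0.033, 0.2446]
orientation: [[0.994, 0.11, -0.0], [0.11, -0.994, 0.0], [-0.0, -0.0, -1.0]]
ft_force: [-5.3, 0.5, 7.8]
width: 0.0305
gripper_force: 30.0
time: 23.68
position: [0.5725, 0.0399, 0.2201]
orientation: [[0.994, 0.109, 0.007], [0.109, -0.994, 0.0], [0.007, 0.0, -1.0]]
ft_force: [8.0, 2.4, 8.9]
width: 0.0303
gripper_force: 30.0
time: 24.02
position: [0.577, 0.0404, 0.2163]
orientation: [[0.994, 0.11, 0.008], [0.11, -0.994, 0.0], [0.008, 0.0, -1.0]]
ft_force: [8.6, 2.3, 8.0]
width: 0.0303
gripper_force: 30.0
```

```bash
python3 -m jog '[[0.1,3,0,2.5,0],[0.1,3,0,2.5,0],[0.1,0,0,0,0],[0.1,0,0,0,0]]'
```

```text
time: 24.35
position: [0.5835, 0.041, 0.2122]
orientation: [[0.994, 0.109, 0.01], [0.109, -0.994, 0.0], [0.01, 0.001, -1.0]]
ft_force: [9.2, 2.9, 12.6]
width: 0.0286
gripper_force: 30.4
```

```bash
python3 -m jog '[[0.6,0,0,0,0],[0.6,0,0,0,0],[0.6,0,0,0,0],[0.6,0,0,-30,0],[0.6,0,0,-40,0],[0.6,0,0,-40,0],[0.6,0,0,-10,0],[0.6,0,0,0,0]]'
python3 -m jog '[[0.6,-40,0,0,0],[0.6,-40,0,0,0],[0.6,-40,0,0,0],[0.6,-40,0,0,0],[0.6,0,0,0,0]]' >/dev/null
python3 c.py
python3 - <<'E'
from h import *
p,e=knob(W([.06,.165,.2175]));q=R.T@(p-o);print(p,e,q)
a=viewer.read_camera("top")[160:235,275:375];b=viewer.read_camera("scene")[150:225,265:365]
cv2.imwrite("pics/end.png",np.hstack([cv2.resize(x,None,fx=4,fy=4,interpolation=2) for x in(a,b)]))
E
```

```text
time: 25.02
position: [0.5808, 0.0407, 0.3321]
orientation: [[0.994, 0.11, 0.005], [0.11, -0.994, -0.0], [0.005, 0.001, -1.0]]
ft_force: [-0.1, -1.1, -0.9]
width: 0.0556
gripper_force: 0.0
scene 0.07 peak 33 ang -29.72
scene 0.08 peak 42 ang -29.98
scene 0.09 peak 64 ang -29.62
scene 0.097 peak 60 ang -28.97
top 0.07 peak 149 ang -29.91
top 0.08 peak 157 ang -30.02
top 0.09 peak 56 ang -30.55
top 0.097 peak 3 ang -45.86
[ 18.6 166.7 103.9] -83.7343319315052 [-0.00425042 -0.02144605  0.09228153]
top [ 4  5 11 10 69] [285.1884058  183.42028986] [285.16694147 183.24427401]
scene [ 6 12  9  4 16] [339.375  217.5625] [339.22808899 213.29196294]
[0.57428468 0.04041868 0.20131081] 0.0023548183402156675 [0.06278039 0.16678198 0.20131081]
```

View pics/end.png

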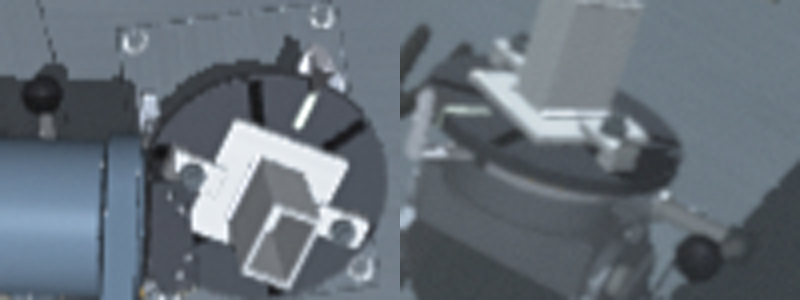

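The knob now sits at its predicted fully-back position: top (285,184) against a predicted (285.2,183.3), and scene (339,214) against (339.2,213.3). The chalk is unchanged at the pointer, and the arm is clear.

```bash
python3 -m jog '[[0.6,0,0,0,0],[0.6,0,0,0,0]]' | head -1; python3 -c "
from bench import ctrl
print(ctrl.hand_in())"
```

```text
time: 25.9
the job is handed in; nothing more can be done
None
```

The job is handed in after about 26 s: the brake is released and relocked fully back, and the camera measurements put the chalk line within 1–3 mm of the pointer (5 mm allowed); no verdict came back.

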